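# Reset the tripped coil driver through its finger well

### The arm

A 6-joint arm with a two-finger parallel gripper is mounted at the origin on a cart in front of the work surface, level with it; the furniture and walls round the work are solid. World frame = base frame: x ahead of the robot, y to its left, z up, the work surface at z = 0. Lengths are in m, angles in rad, forces in N, time in s.
With the tool pointing down it reaches from about 0.35 to 0.95 m from the base axis. Payload 17.4 kg.
Tool frame: the origin (TCP) lies between the finger pads; the fingertips stand 11 mm ahead of it and the grasp point (between the pads) lies 8 mm behind it; z points along the fingers, y is the line along which they close (so a half turn about z gives the same grasp; the last joint's range is limited). The gripper opens to 93 mm and grips with 3 to 60 N. Pads are 15 mm wide; open, the fingers measure 128 mm over their backs; the gripper's body (75 mm by 188 mm) begins 65 mm behind the grasp point.
Start: joints at [-1.373, 0.116, 1.442, -0, 1.584, -0.038], TCP at [0.158, -0.656, 0.23] pointing down, gripper open.
Joint ranges: [-2.83, 2.83], [-0.83, 2.19], [0.07, 2.5], [-1.14, 4.28], [0.01, 3], [-2.97, 2.97]. Speed limits (rad/s): [1.89, 1.89, 2.22, 3.14, 3.14, 3.14].

### API

Orientations are given as a unit quaternion [w, x, y, z].
In Python, from bench import robot, eyes, finder gives the robot as it stands. The module is installed in compiled form; this text tells all that it offers.
- The arm moves only by the shell command python3 -m handwheel 'ROWS' [OPENING]. ROWS is JSON, a list of rows, each an object of numbers: "dx", "dy", "dz": the shift along the tool's x, y, z in cm; "rx", "ry", "rz": the turn, a rotation vector about the tool's x, y, z in rad. A call has 1 to 10 rows; each row shifts and turns the commanded pose from where the row before left it, along the tool's axes as they then stand; what a row does not reach is not made up. A row lasts 1/12 s, in which the tool goes at most 41.7 mm and 7.16 degrees, less where a joint would pass 70% of its speed; a pose out of reach is approached as far as the arm can. A call is refused whole if a number of a shift passes 4.17 or a number of a turn 0.125, either way. A call with a gripper value outside its range is refused whole. OPENING is the opening, from -1 (shut) to 1 (fully open), set as the call begins (- or left out, the last holds). The fingers move at their own pace and stop on an object; the grip force is fixed at half the most. Time passes only in rows, so rows that do not move let the fingers close. It gives the time, the measured TCP pose, the force, the opening and the grip force at its end, in the units of the state.
- robot.get_obs(): the state, without advancing time (a new reading comes with each control period).
- eyes.camera(name): name is "side" or "top"; returns the picture (420x560x3 uint8, red, green, blue); there is no depth.
- eyes.get_calibration(name): a dict with "fx", "fy", "cx", "cy" (pixels), "origin" and "rotation" of the camera in the world. Camera axes: x right, y down, z forward; pixel columns grow to the right and rows downward; lengths in m; the calibration is good to about 2 mm. A picture is of the moment at which its call begins. get_calibration takes no time and is no camera call.
- robot.hand_in(): hands the job in; it is judged then, once.
Trained networks look in the newest picture that a camera, given by its name, has taken for a name from the list of things; names that differ only in an ending like _2 or _b are one class to them, and where a whole thing is asked for, a point or a joint stands for the part that bears it (a point fixed in the world has none). Each returns a list of dicts, best first, with "p" (0 to 1); they miss things now and then, are a little off and sometimes report something else, mostly with a low value. They report only what shows in the picture. A call takes as long as a camera call.
- finder.outline_of(camera, label): "mask" (420x560 bool, what is visible of it) and "bbox" ([left, top, right, bottom] in pixels, round what is visible of it).
- finder.spot_point(camera, label): "point" ([column, row] in pixels: a listed point, or the origin of a listed thing).
The state is a dict: "clock": time; "joints": joint angles; "dq": joint speeds; "effort": joint torques, N m; "ee_pos": TCP position; "tool_rot": TCP orientation; "contact_force": force on the tool from outside, world axes, zero at the start; "moment": the same for the moment, N m; "grip_width": finger opening in m; "grasp_force": force on a finger pad.
Only numpy, scipy, OpenCV 4.12 (cv2) and the standard library are available. Lean on these libraries where they do the work, as an engineer would, in place of code of your own. Each camera call takes 0.05 s, during which the arm holds its last target. There are 200 camera calls.

### The job

One of the two magnet-coil drivers has tripped: its red lamp is lit and the reset button at the bottom of its finger well has popped out. With the fingertips only, press its rocker switch to off so that the coil is not energised with a jolt, reach into the well and press the sunken reset button fully home, then press the rocker back to on. Do not pick up or shove the driver, and leave the healthy driver with the green lamp and everything else on the table alone.

Things in the scene. Friction and masses are not known exactly. Their poses are not given: they have to be found in the camera images.
- driver_tripped: The TRIPPED coil driver: loose 1 to 2 kg box with white lid and grey shell, 108 (x) x 92 (y) mm, lid 64 mm above its underside, red lamp lit on its lid. Origin: centre of underside; z up; x runs from its rocker switch (near end, x = -26 mm) towards its well (x = +28 mm); y along the rocker's axle and the well's long side. Front sockets on the -x face. On rubber feet; slides or tips if shoved.
- driver_tripped_well (a point): Centre of the mouth of its finger well, at lid height (64 mm above the driver's underside). The well is a rectangular pocket with upright walls, 36 mm along the driver's x and 54 mm along its y, 24 mm deep, with a black rim 3 mm wide that stands 1.6 mm above the lid. Only the breaker button and its steel nut (25 mm across, 3 mm high) stand inside, in the middle.
- breaker_tripped_top (a point): Centre of the top of its reset button, in the middle of the well: red cap 15 mm across on a white sleeve. Tripped, it stands 11 mm above its nut and lies 10 mm below the lid; fully in, it lies 16 mm below the lid. It moves straight down.
- breaker_tripped (a joint): Travel of that button, m: 0 = popped out (tripped), 0.006 = fully in at its stop. About 3 N of friction, no spring: it stays where it is left.
- rocker_tripped (a joint): Its black rocker switch, rad: 0 = off (near half down, level), 0.40 = on (far half down, level). Paddle 40 mm along the driver's x, 25 mm wide, two flat faces in a V, pivot at the bottom of the V, 4 mm above the lid. The half that is down lies level 4 mm above the lid; the outer end of the other stands about 12 mm above the lid. About 0.022 N m of friction, no spring: it stays where it is left.
- rocker_tripped_near (a point): Point on top of the rocker's near half (the half away from the well, marked with a white ring), 16 mm from the pivot and 4 mm from the outer edge. Pressing here down turns the switch off. It travels 6 mm.
- rocker_tripped_far (a point): Point on top of the rocker's far half (next to the well, marked with a white bar), 16 mm from the pivot and 4 mm from the outer edge. Pressing here down turns the switch on. It travels 6 mm.
- breadboard: Fixed aluminium breadboard on four posts, on which both drivers stand: top 100 mm above the table, 200 (x) x 390 (y) mm; origin at table height under its centre.
- driver_healthy: The other coil driver, the same box in every size but with a green lamp lit and its reset button already in: it is working and must not be touched. Origin and axes as for the tripped one.
- rocker_healthy (a joint): Rocker of the healthy driver, rad: 0.40 = on, as it stands and must stay.
- breaker_healthy (a joint): Reset button of the healthy driver, m: 0.006 = in, as it stands and must stay.
- magnet_puck: Bystander on the breadboard: pale round puck, 24 mm across, 10 mm high; origin at the centre of its underside.
- optical_post: Bystander on the breadboard, behind the gap between the drivers: pale upright rod, 13 mm across, 76 mm tall, loose and easily knocked over; origin at the centre of its underside.
- jar_green: Bystander: clear sample jar with a black lid and green contents, 49 mm across, 58 mm tall; origin at the centre of its underside.
- jar_grey: Bystander: clear sample jar with a black lid and grey contents, 49 mm across, 58 mm tall, on the red catalogue; origin at the centre of its underside.
- plug_black: Bystander: small black multi-way plug, 27 x 44 x 22 mm, lying loose; origin at the centre of its underside.
- objective_can: Bystander: black and white screw can of a microscope objective, 42 mm across, 62 mm tall; origin at the centre of its underside.
- screw_tin: Bystander: round pale grey lidded tin, 62 mm across, 30 mm high; origin at the centre of its underside.

How it is judged:
On the way, in this order (a step that is already met when the one before it is completed fails the run):
1. the tripped driver's rocker is off while its reset button is still out (value of joint rocker_tripped below 0.07 rad and value of joint breaker_tripped below 0.002 m), for 0.1 s.
2. the sunken reset button is pressed home with the rocker still off (value of joint breaker_tripped above 0.005 m and value of joint rocker_tripped below 0.07 rad), for 0.2 s.
3. the rocker is on again and the button has stayed in (value of joint rocker_tripped above 0.33 rad and value of joint breaker_tripped above 0.005 m), for 0.2 s.
At the end, for the whole second after the job is handed in: The tripped driver's rocker is on (above 0.33 rad) and its reset button home (beyond 5 of 6 mm); the driver stands flat and at rest within 20 mm of its start; the healthy driver is untouched, still on with its button in; no bystander moved more than 15 mm (all of step 3 and angle between driver_tripped's own z axis and vertical below 0.05 rad and height (world z) of driver_tripped below 0.106 m and distance of driver_tripped from where it was at the start of the episode below 0.02 m and linear speed of driver_tripped below 0.01 m/s and value of joint rocker_healthy above 0.33 rad and value of joint breaker_healthy above 0.005 m).
It fails at once if the healthy driver is touched, moved or switched (contact force between any of the fingers, the arm and driver_healthy above 0.5 N or distance of driver_healthy from where it was at the start of the episode above 0.01 m or value of joint rocker_healthy below 0.33 rad).
It fails at once if the tripped driver is lifted, tipped or shoved more than 20 mm (distance of driver_tripped from where it was at the start of the episode above 0.02 m or height (world z) of driver_tripped above 0.106 m or angle between driver_tripped's own z axis and vertical above 0.1 rad).
It fails at once if a bystander is moved more than 15 mm or lifted (distance of any of magnet_puck, optical_post, jar_green, jar_grey, plug_black, objective_can, screw_tin from where it was at the start of the episode above 0.015 m).
It also fails if it takes over 45 s, if anything falls off the work surface, if the arm or the gripper's body presses on something with over 40 N, if the wrist force passes 120 N, or if a joint passes its speed limit or range.

## Working session

There is one attempt and no reset: what is moved stays moved. The work goes in short steps, Python scripts to look and compute and a shell command to move; the robot and the scene stay as the last step left them, time stands still between calls to the robot, and variables do not carry over. Pictures are saved under pics/ and viewed, at most 10 in all, crops included, and the job is handed in when it is done.

```bash
mkdir -p pics; cat > h.py <<'E'
import numpy as np, cv2
from bench import robot, eyes, finder
def ray(cam,px):
    c=eyes.get_calibration(cam); R=np.array(c["rotation"]); o=np.array(c["origin"])
    d=R@np.array([(px[0]-c["cx"])/c["fx"],(px[1]-c["cy"])/c["fy"],1]); return o,d/np.linalg.norm(d)
def atz(cam,px,z):
    o,d=ray(cam,px); return o+d*(z-o[2])/d[2]
def tri(a,b):
    (o1,d1),(o2,d2)=ray("top",a),ray("side",b)
    t=np.linalg.lstsq(np.c_[d1,-d2],o2-o1,rcond=None)[0]
    p,q=o1+d1*t[0],o2+d2*t[1]; return (p+q)/2,np.linalg.norm(p-q)
def save(cam,n):
    im=eyes.camera(cam); cv2.imwrite(f"pics/{n}.png",im[:,:,::-1]); return im
E
python3 - <<'E'
from h import *
np.set_printoptions(precision=4,suppress=True)
save("top","top0");save("side","side0")
Z=dict(driver_tripped=.1,driver_tripped_well=.164,breaker_tripped_top=.154,rocker_tripped_near=.176,rocker_tripped_far=.168,driver_healthy=.1,optical_post=.1,magnet_puck=.1)
for n,z in Z.items():
    r={c:finder.spot_point(c,n)[:2] for c in("top","side")}
    for c in r:
        for k in r[c]: print(n,c,round(k["p"],2),np.array(k["point"]),atz(c,k["point"],z))
    if r["top"] and r["side"]: print("  tri",*tri(r["top"][0]["point"],r["side"][0]["point"]))
o=robot.get_obs();print(o["ee_pos"],o["tool_rot"],o["clock"])
for c in("top","side"):print(eyes.get_calibration(c))
E
```

```text
Traceback (most recent call last):
  File "h.py", line 7, in atz
    o,d=ray(cam,px); return o+d*(z-o[2])/d[2]
        ~~~^^^^^^^^
  File "h.py", line 5, in ray
    d=R@np.array([(px[0]-c["cx"])/c["fx"],(px[1]-c["cy"])/c["fy"],1]); return o,d/np.linalg.norm(d)
      ~^~~~~~~~~~~~~~~~~~~~~~~~~~~~~~~~~~~~~~~~~~~~~~~~~~~~~~~~~~~~~~
ValueError: matmul: Input operand 1 has a mismatch in its core dimension 0, with gufunc signature (n?,k),(k,m?)->(n?,m?) (size 3 is different from 4)
```

```bash
sed -i 's/R=np.array(c\["rotation"\])/R=Rotation.from_quat(np.roll(c["rotation"],-1)).as_matrix()/; 1a from scipy.spatial.transform import Rotation' h.py
python3 - <<'E'
from h import *
np.set_printoptions(precision=4,suppress=True)
save("top","top0");save("side","side0")
Z=dict(driver_tripped=.1,driver_tripped_well=.164,breaker_tripped_top=.154,rocker_tripped_near=.176,rocker_tripped_far=.168,driver_healthy=.1,optical_post=.1,magnet_puck=.1)
for n,z in Z.items():
    r={c:finder.spot_point(c,n)[:2] for c in("top","side")}
    for c in r:
        for k in r[c]: print(n,c,round(k["p"],2),np.array(k["point"]),atz(c,k["point"],z))
    if r["top"] and r["side"]: print("  tri",*tri(r["top"][0]["point"],r["side"][0]["point"]))
o=robot.get_obs();print(o["ee_pos"],o["tool_rot"],o["clock"])
for c in("top","side"):print(eyes.get_calibration(c))
E
```

```text
driver_tripped top 0.67 [266.8 204.7] [ 0.5022 -0.0692  0.1   ]
driver_tripped side 0.78 [274.3 210.5] [ 0.5005 -0.0828  0.1   ]
  tri [ 0.5029 -0.0686  0.0907] 5.877045945422774e-05
driver_tripped_well top 0.59 [263.7 194.2] [ 0.5279 -0.0645  0.164 ]
driver_tripped_well side 0.64 [284.4 185.1] [ 0.5323 -0.06    0.164 ]
driver_tripped_well side 0.56 [327.  381.2] [ 0.481  -0.6885  0.164 ]
  tri [ 0.5295 -0.0649  0.1669] 0.0037224815415993406
breaker_tripped_top top 0.58 [264.2 193.8] [ 0.5301 -0.0652  0.154 ]
rocker_tripped_near top 0.57 [268.8 215.5] [ 0.4654 -0.0801  0.176 ]
rocker_tripped_near side 0.54 [298.5 324.7] [ 0.4592 -0.5735  0.176 ]
rocker_tripped_near side 0.5 [260.9 189.6] [ 0.4632 -0.0931  0.176 ]
  tri [ 0.5396 -0.0548 -0.3801] 0.09391046678492551
rocker_tripped_far top 0.7 [267.2 203. ] [ 0.5019 -0.0749  0.168 ]
rocker_tripped_far top 0.37 [372.3 208.1] [ 0.4861 -0.3768  0.168 ]
rocker_tripped_far side 0.41 [275.5 188.1] [ 0.5046 -0.0785  0.168 ]
  tri [ 0.5036 -0.075   0.1659] 0.0030730901030365204
driver_healthy top 0.78 [227.  199.7] [0.5179 0.0525 0.1   ]
driver
[... 279 characters left out ...]
0.1   ]
  tri [0.5934 0.0016 0.1029] 0.008933208797374474
magnet_puck top 0.56 [241.3 234.7] [0.4111 0.0082 0.1   ]
magnet_puck side 0.56 [240.3 197.5] [0.4164 0.0013 0.1   ]
  tri [0.4141 0.0085 0.0958] 0.005882575921303949
[ 0.1577 -0.6563  0.2296] [-0.      0.9931  0.1176  0.    ] 1.1
{'fx': 433.9412676183126, 'fy': 433.9412676183126, 'cx': 285.2597403522105, 'cy': 208.89388023242412, 'origin': array([ 0.4025, -0.1574,  1.4157]), 'rotation': array([ 0.0318, -0.7057,  0.7076, -0.0146])}
{'fx': 469.36996734887987, 'fy': 469.36996734887987, 'cx': 279.9240721429399, 'cy': 213.53049710230758, 'origin': array([ 0.3172, -1.1458,  0.7992]), 'rotation': array([-0.4725,  0.8766, -0.0785,  0.0454])}
```

View pics/top0.png

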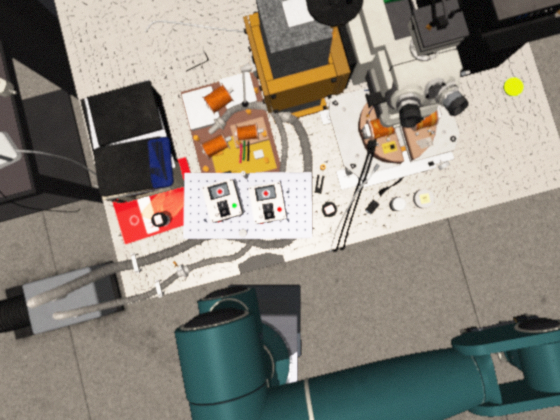

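View pics/side0.png

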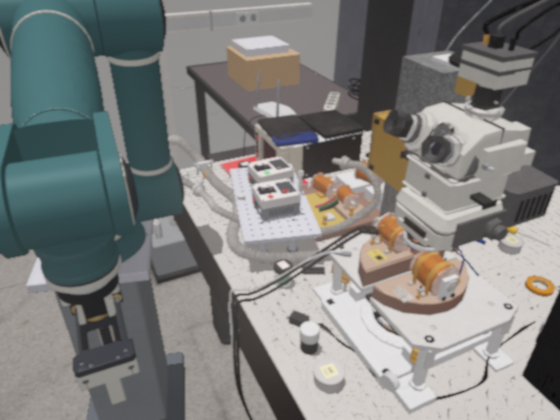

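The top view shows the tripped driver (red lamp at about 279,209) centred near (267,203). The healthy one is at (222,200), the post at about (243,176) and the puck at (241,235). In the side view the tripped driver is the nearer box, at about (275,195). I'll zoom in to get its yaw and centre.

```bash
python3 - <<'E'
from h import *
np.set_printoptions(precision=4,suppress=True)
t=cv2.imread("pics/top0.png")[170:240,215:305]; s=cv2.imread("pics/side0.png")[150:220,235:310]
a=cv2.resize(t,None,fx=8,fy=8,interpolation=cv2.INTER_CUBIC)
cv2.imwrite("pics/crop0.png",a)
m=finder.outline_of("top","driver_tripped")[0]; print(m["p"],m["bbox"])
c,_=cv2.findContours(m["mask"].astype(np.uint8),0,1);c=max(c,key=cv2.contourArea)
r=cv2.minAreaRect(c);b=cv2.boxPoints(r);print(r,b);print([atz("top",p,.164) for p in b])
im=cv2.imread("pics/top0.png").astype(int)
red=((im[:,:,2]>150)&(im[:,:,1]<90)&(im[:,:,0]<90)); red[:170]=0;red[240:]=0;red[:,:205]=0;red[:,305:]=0
n,l,st,ce=cv2.connectedComponentsWithStats(red.astype(np.uint8))
for i in range(1,n):print(st[i],ce[i],atz("top",ce[i],.156))
E
```

```text
0.73 [249.8, 185.4, 287.8, 224.6]
((266.76971435546875, 202.3009033203125), (37.95207214355469, 30.712905883789062), 80.13418579101562) [[248.389  186.2367]
 [278.6477 180.9743]
 [285.1505 218.3651]
 [254.8917 223.6275]]
[array([ 0.5513, -0.0199,  0.164 ]), array([ 0.5663, -0.1079,  0.164 ]), array([ 0.4575, -0.1266,  0.164 ]), array([ 0.4426, -0.0391,  0.164 ])]
[218 190   3   3   7] [219.2857 191.    ] [0.5387 0.0664 0.156 ]
[264 192   3   3   7] [265.2857 193.    ] [ 0.5322 -0.0685  0.156 ]
[278 208   3   3   9] [279. 209.] [ 0.4852 -0.1085  0.156 ]
```

View pics/crop0.png

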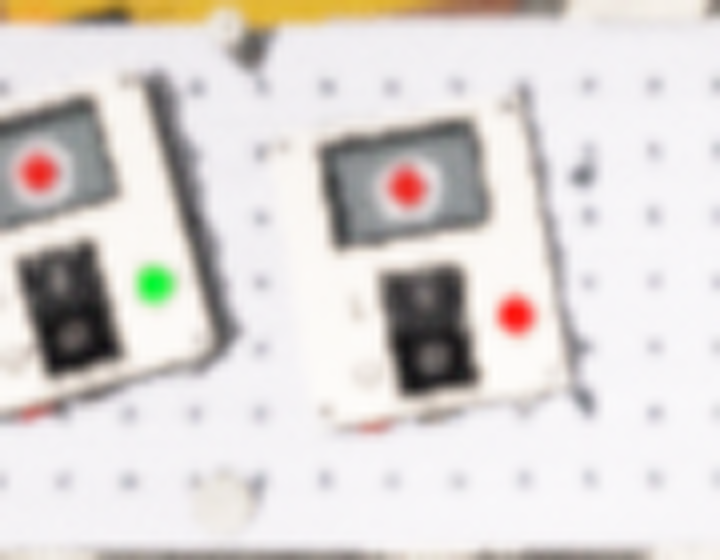

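The crop shows the tripped driver's lid, the well rim from about (318,148) to (490,218), the button at (407,188) and the rocker from (380,275) to (480,390). I'll fit x, y and yaw to these points.

```bash
cat >> h.py <<'E'
from scipy.optimize import least_squares
def proj(cam,P):
    c=eyes.get_calibration(cam);R=Rotation.from_quat(np.roll(c["rotation"],-1)).as_matrix()
    q=(np.atleast_2d(P)-c["origin"])@R; return q[:,:2]/q[:,2:]*c["fx"]+[c["cx"],c["cy"]]
def place(v,M):
    c,s=np.cos(v[2]),np.sin(v[2]); M=np.atleast_2d(M)
    return np.c_[v[0]+c*M[:,0]-s*M[:,1],v[1]+s*M[:,0]+c*M[:,1],.1+M[:,2]]
E
python3 - <<'E'
from h import *
np.set_printoptions(precision=4,suppress=True)
M=np.array([[54,46,64],[54,-46,64],[-54,-46,64],[-54,46,64],[49,30,65.6],[49,-30,65.6],[7,-30,65.6],[7,30,65.6],[28,0,54],[-6,12.5,68],[-6,-12.5,68],[-42,0,70],[-10,0,68]])/1000
U=np.array([[278,143],[520,98],[570,385],[327,430],[318,148],[474,120],[490,218],[336,248],[407,188],[380,275],[463,262],[432,355],[424,295]])/8-.44+[215,170]
f=lambda v:(proj("top",place(v,M))-U).ravel()
r=least_squares(f,[.5,-.07,.2],loss="soft_l1");print(r.x);print(f(r.x).reshape(-1,2))
v=r.x
for n,p in dict(near=[-.042,0,.07],far=[-.01,0,.068],but=[.028,0,.054]).items():print(n,place(v,p),"side px",proj("side",place(v,p)))
o=robot.get_obs();R=Rotation.from_quat(np.roll(o["tool_rot"],-1)).as_matrix();print(R)
E
```

```text
[ 0.505  -0.0742  0.1755]
[[-1.0588 -0.782 ]
 [-0.1786 -0.8052]
 [ 0.1359 -0.1242]
 [-0.81   -0.1006]
 [-0.4071 -0.7692]
 [ 0.4267 -0.9575]
 [ 0.962   0.983 ]
 [-0.1701  0.9214]
 [ 0.1645 -0.1163]
 [ 0.986   0.8143]
 [-0.8739  0.8995]
 [ 0.8696  2.2668]
 [-0.0164 -1.0961]]
near [[ 0.4636 -0.0815  0.17  ]] side px [[260.47   189.3494]]
far [[ 0.4951 -0.0759  0.168 ]] side px [[271.8619 187.9268]]
but [[ 0.5326 -0.0693  0.154 ]] side px [[285.0944 189.9903]]
[[ 0.9723  0.2336 -0.    ]
 [ 0.2336 -0.9723  0.    ]
 [-0.     -0.     -1.    ]]
```

```bash
python3 -m handwheel '[{"dz":-3,"rz":0.06},{"dx":2,"dy":-2.5},{"dx":2,"dy":-2.5},{"dx":2,"dy":-2.5},{"dx":2,"dy":-2.5},{"dx":2,"dy":-2.5},{"dx":2,"dy":-2.5},{"dx":2,"dy":-2.5},{"dx":2,"dy":-2.5},{"dx":2,"dy":-2.5}]' -1; python3 -m handwheel '[{"dx":2,"dy":-2.5},{"dx":2,"dy":-2.5},{"dx":2,"dy":-2.5},{"dx":2,"dy":-2.5},{"dx":2,"dy":-2.5},{"dx":2,"dy":-2.5},{"dx":2,"dy":-2.5},{}]'
cat > d.py <<'E'
from h import *
import sys
np.set_printoptions(precision=4,suppress=True)
v=np.array([.505,-.0742,.1755]); o=robot.get_obs();R=Rotation.from_quat(np.roll(o["tool_rot"],-1)).as_matrix()
print("clock",o["clock"],"pos",o["ee_pos"],"F",o["contact_force"],"yaw",np.arctan2(R[1,0],R[0,0]),"Rz",R[:,2],"w",o["grip_width"])
for n,p in dict(near=[-.042,0,.07],far=[-.01,0,.068],but=[.028,0,.054]).items():
    print(n,"tool cm to go",100*R.T@(place(v,p)[0]-o["ee_pos"]-.011*R[:,2]))
E
python3 d.py
```

```text
clock 1.15 pos [ 0.1577 -0.6563  0.2296] F [-0.5511 -0.3476 -0.2046] yaw 0.23581949798741053 Rz [-0.  0. -1.] w 0.09328322516212496
near tool cm to go [ 43.1776 -48.7398   4.8661]
far tool cm to go [ 46.3718 -48.5469   5.0661]
but tool cm to go [ 50.1649 -48.3178   6.4661]invalid input at $[0]: expected keys dx, dy, dz, rx, ry, rz
invalid input at $[0]: expected keys dx, dy, dz, rx, ry, rz
```

```bash
python3 -m handwheel '[{"dx":0,"dy":0,"dz":-3,"rx":0,"ry":0,"rz":0.06},{"dx":2,"dy":-2.5,"dz":0,"rx":0,"ry":0,"rz":0},{"dx":2,"dy":-2.5,"dz":0,"rx":0,"ry":0,"rz":0},{"dx":2,"dy":-2.5,"dz":0,"rx":0,"ry":0,"rz":0},{"dx":2,"dy":-2.5,"dz":0,"rx":0,"ry":0,"rz":0},{"dx":2,"dy":-2.5,"dz":0,"rx":0,"ry":0,"rz":0},{"dx":2,"dy":-2.5,"dz":0,"rx":0,"ry":0,"rz":0},{"dx":2,"dy":-2.5,"dz":0,"rx":0,"ry":0,"rz":0},{"dx":2,"dy":-2.5,"dz":0,"rx":0,"ry":0,"rz":0},{"dx":2,"dy":-2.5,"dz":0,"rx":0,"ry":0,"rz":0}]' -1; python3 -m handwheel '[{"dx":2,"dy":-2.5,"dz":0,"rx":0,"ry":0,"rz":0},{"dx":2,"dy":-2.5,"dz":0,"rx":0,"ry":0,"rz":0},{"dx":2,"dy":-2.5,"dz":0,"rx":0,"ry":0,"rz":0},{"dx":2,"dy":-2.5,"dz":0,"rx":0,"ry":0,"rz":0},{"dx":2,"dy":-2.5,"dz":0,"rx":0,"ry":0,"rz":0},{"dx":2,"dy":-2.5,"dz":0,"rx":0,"ry":0,"rz":0},{"dx":2,"dy":-2.5,"dz":0,"rx":0,"ry":0,"rz":0},{"dx":0,"dy":0,"dz":0,"rx":0,"ry":0,"rz":0}]'
python3 d.py
```

```text
clock: 1.98
ee_pos: [0.2959, -0.4019, 0.2598]
tool_rot: [0.0, 0.996, 0.088, 0.0]
contact_force: [0.5, -0.2, 0.0]
grip_width: 0.031
grasp_force: 0.0
clock: 2.65
ee_pos: [0.4044, -0.2029, 0.26]
tool_rot: [-0.0, 0.996, 0.09, 0.001]
contact_force: [-0.4, 0.5, 0.8]
grip_width: 0.0006
grasp_force: 0.0
clock 2.65 pos [ 0.4044 -0.2029  0.26  ] F [-0.4031  0.4505  0.7828] yaw 0.17931258788193305 Rz [ 0.0011  0.0007 -1.    ] w 0.0005651090807924435
near tool cm to go [  7.9784 -10.8816   7.9108]
far tool cm to go [ 11.1781 -10.8694   8.1148]
but tool cm to go [ 14.9763 -10.8542   9.5195]
```

```bash
python3 -m handwheel '[{"dx":2,"dy":-2.7,"dz":0,"rx":0,"ry":0,"rz":0},{"dx":2,"dy":-2.7,"dz":0,"rx":0,"ry":0,"rz":0},{"dx":2,"dy":-2.7,"dz":0,"rx":0,"ry":0,"rz":0},{"dx":2,"dy":-2.7,"dz":0,"rx":0,"ry":0,"rz":0},{"dx":0,"dy":0,"dz":1.5,"rx":0,"ry":0,"rz":0},{"dx":0,"dy":0,"dz":1.5,"rx":0,"ry":0,"rz":0},{"dx":0,"dy":0,"dz":1.5,"rx":0,"ry":0,"rz":0},{"dx":0,"dy":0,"dz":1,"rx":0,"ry":0,"rz":0},{"dx":0,"dy":0,"dz":0,"rx":0,"ry":0,"rz":0},{"dx":0,"dy":0,"dz":0,"rx":0,"ry":0,"rz":0}]'
python3 d.py; python3 - <<'E'
from h import *
a=save("top","top1")[165:240,215:315];b=save("side","side1")[130:220,225:325]
cv2.imwrite("pics/crop1.png",cv2.vconcat([cv2.resize(a,(560,290),interpolation=2),cv2.resize(b,(560,300),interpolation=2)])[:,:,::-1]) if 0 else cv2.imwrite("pics/crop1.png",cv2.hconcat([cv2.resize(a,(400,300),interpolation=2),cv2.resize(b,(400,300),interpolation=2)])[:,:,::-1])
E
```

```text
clock: 3.48
ee_pos: [0.4622, -0.087, 0.2041]
tool_rot: [-0.0, 0.996, 0.087, -0.001]
contact_force: [0.3, -1.5, 0.5]
grip_width: 0.0005
grasp_force: 0.0
clock 3.4833 pos [ 0.4622 -0.087   0.2041] F [ 0.2936 -1.5071  0.4754] yaw 0.1742965683468343 Rz [-0.001   0.0002 -1.    ] w 0.0005097096508500142
near tool cm to go [ 0.2447 -0.5112  2.3131]
far tool cm to go [ 3.4449 -0.515   2.51  ]
but tool cm to go [ 7.2462 -0.519   3.9063]
```

View pics/crop1.png

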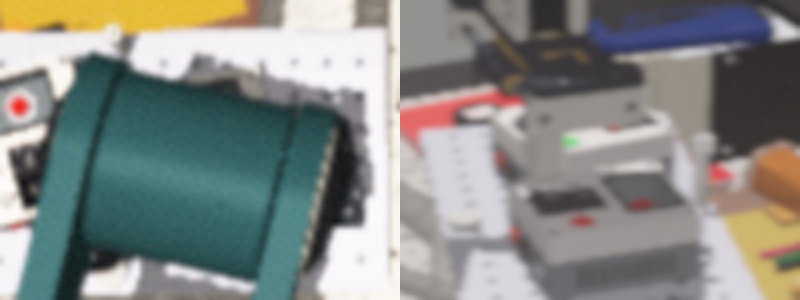

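```bash
python3 - <<'E'
from h import *
for z in(.193,.235,.277,.3):
  P=proj("side",np.array([[.4622,-.087,z]]));print(z,P,(P-[225,130])*[4,300/90]+[400,0])
b=cv2.imread("pics/side1.png")[110:220,225:335]
cv2.imwrite("pics/crop2.png",cv2.resize(b,(600,600),interpolation=cv2.INTER_CUBIC))
E
```

```text
0.193 [[260.07796405 182.83190964]] [[540.31185619 176.10636547]]
0.235 [[259.78406044 168.53676644]] [[539.13624177 128.45588812]]
0.277 [[259.47865273 153.68207628]] [[537.91461091  78.94025427]]
0.3 [[259.30628505 145.29830503]] [[537.22514021  50.9943501 ]]
```

View pics/crop2.png

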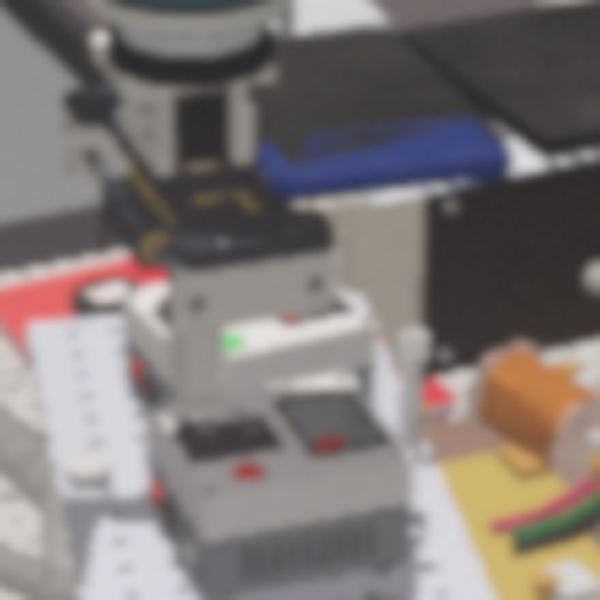

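```bash
python3 -m handwheel '[{"dx":0.25,"dy":-0.5,"dz":0,"rx":0,"ry":0,"rz":0},{"dx":0,"dy":0,"dz":0.8,"rx":0,"ry":0,"rz":0},{"dx":0,"dy":0,"dz":0.8,"rx":0,"ry":0,"rz":0},{"dx":0,"dy":0,"dz":0.2,"rx":0,"ry":0,"rz":0},{"dx":0,"dy":0,"dz":0,"rx":0,"ry":0,"rz":0}]'
python3 d.py;  python3 -m handwheel '[{"dx":0,"dy":0,"dz":0.15,"rx":0,"ry":0,"rz":0},{"dx":0,"dy":0,"dz":0.15,"rx":0,"ry":0,"rz":0},{"dx":0,"dy":0,"dz":0.15,"rx":0,"ry":0,"rz":0},{"dx":0,"dy":0,"dz":0.1,"rx":0,"ry":0,"rz":0},{"dx":0,"dy":0,"dz":0,"rx":0,"ry":0,"rz":0}]'
python3 d.py
```

```text
clock: 4.0
ee_pos: [0.4639, -0.0807, 0.1856]
tool_rot: [-0.0, 0.996, 0.088, -0.001]
contact_force: [-0.1, 0.8, 0.4]
grip_width: 0.0005
grasp_force: 0.0
clock 4.0 pos [ 0.4639 -0.0807  0.1856] F [-0.1025  0.7788  0.4383] yaw 0.17594526994546728 Rz [-0.0014  0.0002 -1.    ] w 0.0005045730686745835
near tool cm to go [-0.0372  0.074   0.4593]
far tool cm to go [3.1631 0.0756 0.655 ]
but tool cm to go [6.965  0.0779 2.0499]
clock: 4.42
ee_pos: [0.4642, -0.0809, 0.181]
tool_rot: [0.0, 0.996, 0.088, -0.0]
contact_force: [-0.7, -0.6, 0.2]
grip_width: 0.0006
grasp_force: 0.1
clock 4.4167 pos [ 0.4642 -0.0809  0.181 ] F [-0.6602 -0.5857  0.2356] yaw 0.17578336360920355 Rz [-0. -0. -1.] w 0.0006021862732695685
near tool cm to go [-0.0688  0.0549  0.0022]
far tool cm to go [3.1312 0.0558 0.2021]
but tool cm to go [6.9313 0.0568 1.6019]
```

```bash
python3 -m handwheel '[{"dx":0,"dy":0,"dz":0.1,"rx":0,"ry":0,"rz":0},{"dx":0,"dy":0,"dz":0.1,"rx":0,"ry":0,"rz":0},{"dx":0,"dy":0,"dz":0,"rx":0,"ry":0,"rz":0}]'
python3 -m handwheel '[{"dx":0,"dy":0,"dz":0.1,"rx":0,"ry":0,"rz":0},{"dx":0,"dy":0,"dz":0,"rx":0,"ry":0,"rz":0}]'
```

```text
clock: 4.67
ee_pos: [0.4643, -0.0808, 0.1793]
tool_rot: [0.0, 0.996, 0.088, 0.0]
contact_force: [-1.0, 0.4, 0.7]
grip_width: 0.0006
grasp_force: 0.1
clock: 4.83
ee_pos: [0.4644, -0.0809, 0.1791]
tool_rot: [0.0, 0.996, 0.088, 0.0]
contact_force: [-4.0, 0.4, 9.4]
grip_width: 0.0004
grasp_force: 5.1
```

```bash
python3 -m handwheel '[{"dx":0,"dy":0,"dz":-1,"rx":0,"ry":0,"rz":0},{"dx":0,"dy":0,"dz":-1.5,"rx":0,"ry":0,"rz":0},{"dx":2,"dy":0,"dz":0,"rx":0,"ry":0,"rz":0},{"dx":2,"dy":0,"dz":0,"rx":0,"ry":0,"rz":0},{"dx":2,"dy":0,"dz":0,"rx":0,"ry":0,"rz":0},{"dx":0.9,"dy":0,"dz":0,"rx":0,"ry":0,"rz":0},{"dx":0,"dy":0,"dz":0,"rx":0,"ry":0,"rz":0},{"dx":0,"dy":0,"dz":0,"rx":0,"ry":0,"rz":0}]'
python3 d.py; python3 - <<'E'
from h import *
b=save("side","side3")[110:220,225:335]
cv2.imwrite("pics/crop3.png",cv2.resize(b,(600,600),interpolation=cv2.INTER_CUBIC))
E
```

```text
clock: 5.5
ee_pos: [0.5319, -0.0688, 0.2029]
tool_rot: [-0.0, 0.996, 0.088, -0.0]
contact_force: [0.5, -0.3, -0.0]
grip_width: -0.0
grasp_force: 0.0
clock 5.5 pos [ 0.5319 -0.0688  0.2029] F [ 0.5159 -0.34   -0.0204] yaw 0.17613548635876405 Rz [-0.0009  0.0001 -1.    ] w -1.998764711752131e-05
near tool cm to go [-6.9376  0.0617  2.1997]
far tool cm to go [-3.7375  0.0637  2.3968]
but tool cm to go [0.0638 0.0665 3.7934]
```

View pics/crop3.png

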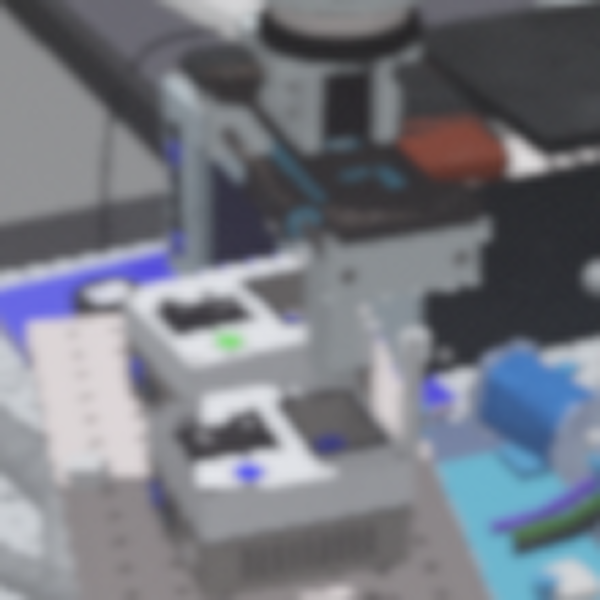

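The picture (red and blue swapped) shows the closed fingertips at about (335,370), above the well, with the button below at about (330,440). The boxes haven't moved, so I'll descend into the well.

```bash
python3 -m handwheel '[{"dx":0.05,"dy":0.05,"dz":0.8,"rx":0,"ry":0,"rz":0},{"dx":0,"dy":0,"dz":0.8,"rx":0,"ry":0,"rz":0},{"dx":0,"dy":0,"dz":0.6,"rx":0,"ry":0,"rz":0},{"dx":0,"dy":0,"dz":0.3,"rx":0,"ry":0,"rz":0},{"dx":0,"dy":0,"dz":0.2,"rx":0,"ry":0,"rz":0},{"dx":0,"dy":0,"dz":0.2,"rx":0,"ry":0,"rz":0},{"dx":0,"dy":0,"dz":0,"rx":0,"ry":0,"rz":0}]'
python3 d.py
```

```text
clock: 6.13
ee_pos: [0.5327, -0.0692, 0.1738]
tool_rot: [-0.0, 0.996, 0.088, -0.0]
contact_force: [0.4, 0.0, -0.2]
grip_width: 0.0005
grasp_force: 0.0
clock 6.1333 pos [ 0.5327 -0.0692  0.1738] F [ 0.3984  0.0208 -0.224 ] yaw 0.17578528930248793 Rz [-0.0003  0.     -1.    ] w 0.00045749249719592716
near tool cm to go [-7.0126  0.0068 -0.7138]
far tool cm to go [-3.8125  0.0077 -0.5147]
but tool cm to go [-0.0121  0.0089  0.8842]
```

In the well (tip at 0.163) with no contact. Next I'll press down.

```bash
python3 -m handwheel '[{"dx":0,"dy":0,"dz":0.3,"rx":0,"ry":0,"rz":0},{"dx":0,"dy":0,"dz":0.3,"rx":0,"ry":0,"rz":0},{"dx":0,"dy":0,"dz":0.2,"rx":0,"ry":0,"rz":0},{"dx":0,"dy":0,"dz":0.1,"rx":0,"ry":0,"rz":0},{"dx":0,"dy":0,"dz":0.1,"rx":0,"ry":0,"rz":0},{"dx":0,"dy":0,"dz":0,"rx":0,"ry":0,"rz":0}]'
python3 -m handwheel '[{"dx":0,"dy":0,"dz":0.1,"rx":0,"ry":0,"rz":0},{"dx":0,"dy":0,"dz":0.1,"rx":0,"ry":0,"rz":0},{"dx":0,"dy":0,"dz":0.1,"rx":0,"ry":0,"rz":0},{"dx":0,"dy":0,"dz":0,"rx":0,"ry":0,"rz":0}]'
```

```text
clock: 6.63
ee_pos: [0.5327, -0.0692, 0.1641]
tool_rot: [-0.0, 0.996, 0.088, -0.0]
contact_force: [-0.0, -0.3, -0.0]
grip_width: 0.0004
grasp_force: 0.0
clock: 6.97
ee_pos: [0.5328, -0.0692, 0.161]
tool_rot: [0.0, 0.996, 0.088, 0.0]
contact_force: [-0.7, 0.4, 1.0]
grip_width: 0.0003
grasp_force: 0.3
```

```bash
python3 -m handwheel '[{"dx":0,"dy":0,"dz":0.1,"rx":0,"ry":0,"rz":0},{"dx":0,"dy":0,"dz":0.1,"rx":0,"ry":0,"rz":0},{"dx":0,"dy":0,"dz":0.05,"rx":0,"ry":0,"rz":0},{"dx":0,"dy":0,"dz":0,"rx":0,"ry":0,"rz":0}]'
python3 -m handwheel '[{"dx":0,"dy":0,"dz":0.05,"rx":0,"ry":0,"rz":0},{"dx":0,"dy":0,"dz":0.05,"rx":0,"ry":0,"rz":0},{"dx":0,"dy":0,"dz":0,"rx":0,"ry":0,"rz":0}]'
```

```text
clock: 7.3
ee_pos: [0.5329, -0.0692, 0.1592]
tool_rot: [0.0, 0.996, 0.088, 0.0]
contact_force: [-2.3, -0.2, 7.6]
grip_width: 0.0005
grasp_force: 3.8
clock: 7.55
ee_pos: [0.5329, -0.0692, 0.1591]
tool_rot: [0.0, 0.996, 0.088, 0.0]
contact_force: [-7.0, 1.5, 14.6]
grip_width: 0.0006
grasp_force: 7.9
```

The tip stopped at 0.148 m with 15 N, so the button is home. I'll lift straight out, shift to the rocker's far half and check.

```bash
python3 -m handwheel '[{"dx":0,"dy":0,"dz":-0.8,"rx":0,"ry":0,"rz":0},{"dx":0,"dy":0,"dz":-1.2,"rx":0,"ry":0,"rz":0},{"dx":0,"dy":0,"dz":-1.4,"rx":0,"ry":0,"rz":0},{"dx":0,"dy":0,"dz":-1.4,"rx":0,"ry":0,"rz":0},{"dx":-1.9,"dy":0,"dz":0,"rx":0,"ry":0,"rz":0},{"dx":-1.9,"dy":0,"dz":0,"rx":0,"ry":0,"rz":0},{"dx":0,"dy":0,"dz":0,"rx":0,"ry":0,"rz":0},{"dx":0,"dy":0,"dz":0,"rx":0,"ry":0,"rz":0}]'
python3 d.py; python3 - <<'E'
from h import *
b=save("side","side4")[110:220,225:335]
cv2.imwrite("pics/crop4.png",cv2.resize(b,(600,600),interpolation=cv2.INTER_CUBIC)[:,:,::-1])
E
```

```text
clock: 8.22
ee_pos: [0.4953, -0.076, 0.207]
tool_rot: [0.0, 0.996, 0.088, 0.001]
contact_force: [0.3, -0.4, -0.6]
grip_width: 0.0004
grasp_force: 0.0
clock 8.2167 pos [ 0.4953 -0.076   0.207 ] F [ 0.3419 -0.3828 -0.6087] yaw 0.17525535968357878 Rz [ 0.0018 -0.0004 -1.    ] w 0.000382566645355488
near tool cm to go [-3.2232 -0.0113  2.5989]
far tool cm to go [-0.0235 -0.0122  2.8045]
but tool cm to go [ 3.774  -0.0141  4.2112]
```

View pics/crop4.png

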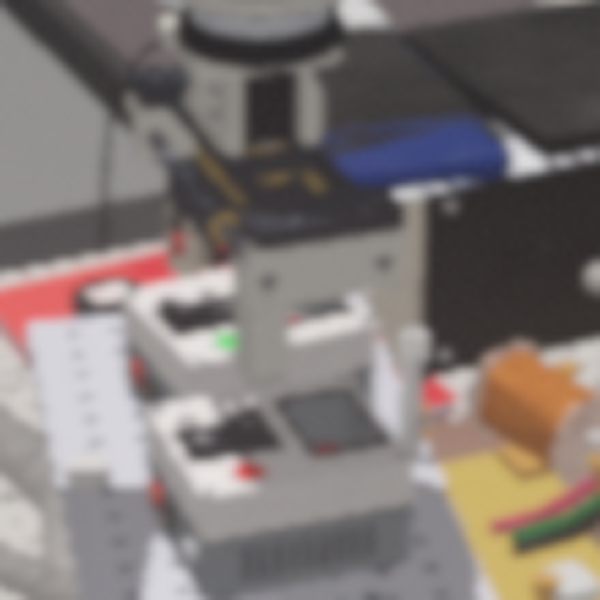

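The far half of the rocker is now raised (about 265,430), the button cap sits lower (about 322,447) and the driver hasn't moved. Next I'll press the far half.

```bash
python3 -m handwheel '[{"dx":0,"dy":0,"dz":0.8,"rx":0,"ry":0,"rz":0},{"dx":0,"dy":0,"dz":0.8,"rx":0,"ry":0,"rz":0},{"dx":0,"dy":0,"dz":0.4,"rx":0,"ry":0,"rz":0},{"dx":0,"dy":0,"dz":0.2,"rx":0,"ry":0,"rz":0},{"dx":0,"dy":0,"dz":0.15,"rx":0,"ry":0,"rz":0},{"dx":0,"dy":0,"dz":0.15,"rx":0,"ry":0,"rz":0},{"dx":0,"dy":0,"dz":0.15,"rx":0,"ry":0,"rz":0},{"dx":0,"dy":0,"dz":0,"rx":0,"ry":0,"rz":0}]'
python3 -m handwheel '[{"dx":0,"dy":0,"dz":0.1,"rx":0,"ry":0,"rz":0},{"dx":0,"dy":0,"dz":0.1,"rx":0,"ry":0,"rz":0},{"dx":0,"dy":0,"dz":0,"rx":0,"ry":0,"rz":0}]'
```

```text
clock: 8.93
ee_pos: [0.4955, -0.0758, 0.1793]
tool_rot: [-0.0, 0.996, 0.088, 0.0]
contact_force: [-0.8, -0.3, 0.1]
grip_width: 0.0003
grasp_force: 0.0
clock: 9.18
ee_pos: [0.4955, -0.0759, 0.179]
tool_rot: [0.0, 0.996, 0.088, 0.001]
contact_force: [-6.1, 2.2, 17.4]
grip_width: 0.0006
grasp_force: 8.3
```

The rocker is at its stop (tip at 0.168 m, 17 N). I'll hold briefly, retract clear and check before handing in.

```bash
python3 -m handwheel '[{"dx":0,"dy":0,"dz":0,"rx":0,"ry":0,"rz":0},{"dx":0,"dy":0,"dz":0,"rx":0,"ry":0,"rz":0},{"dx":0,"dy":0,"dz":-1,"rx":0,"ry":0,"rz":0},{"dx":0,"dy":0,"dz":-2,"rx":0,"ry":0,"rz":0},{"dx":0,"dy":0,"dz":-3,"rx":0,"ry":0,"rz":0},{"dx":0,"dy":0,"dz":-3,"rx":0,"ry":0,"rz":0},{"dx":0,"dy":0,"dz":-1,"rx":0,"ry":0,"rz":0},{"dx":0,"dy":0,"dz":0,"rx":0,"ry":0,"rz":0},{"dx":0,"dy":0,"dz":0,"rx":0,"ry":0,"rz":0}]'
python3 - <<'E'
from h import *
b=save("side","side5")[150:220,235:315]
cv2.imwrite("pics/crop5.png",cv2.resize(b,(640,560),interpolation=cv2.INTER_CUBIC)[:,:,::-1])
E
```

```text
clock: 9.93
ee_pos: [0.4954, -0.0759, 0.2767]
tool_rot: [0.0, 0.996, 0.088, 0.0]
contact_force: [0.1, -0.3, -0.7]
grip_width: 0.0005
grasp_force: 0.0
```

View pics/crop5.png

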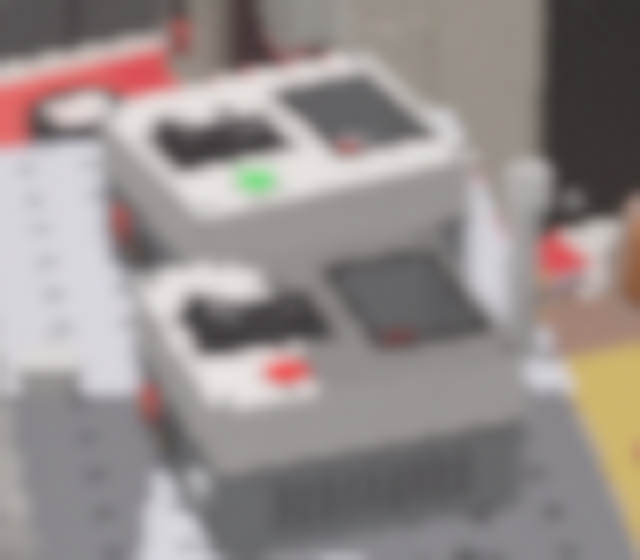

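Both drivers now look alike: near half of the rocker up (about 205,310) and button sunk (about 398,337). The post is upright and nothing has shifted, so I'm handing in.

```bash
python3 -c "
from bench import robot
print(robot.hand_in())"
```

```text
the job is handed in; nothing more can be done
None
```

I switched the tripped driver's rocker off, pressed its reset button home, switched the rocker back on and handed the job in at about 10 s; no verdict came back, but the last picture shows the healthy driver and bystanders in view undisturbed.

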